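# Set the bench magnifier over the yellow ribbon roll

### The arm

A 7-joint arm with a two-finger parallel gripper is mounted at the origin on the work surface; the furniture and walls round the work are solid. World frame = base frame: x ahead of the robot, y to its left, z up, the work surface at z = 0. Lengths are in m, angles in rad, forces in N, time in s.
With the tool pointing down it reaches from about 0.425 to 0.925 m from the base axis. Payload 6.8 kg.
Tool frame: the origin (TCP) lies on the centre line of the jaws, within the pads' length; the fingertips stand bot.finger_overhang ahead of it and the grasp point (between the pads) lies 3 mm ahead of it (bot.finger_overhang is the distance from the TCP to the fingertips, in m); z points along the fingers, y is the direction in which the jaws open and shut (so a half turn about z gives the same grasp; the last joint's range is limited). The gripper opens to 85 mm and grips with 20 to 120 N. Pads are 22 mm wide; open, the fingers measure 114 mm over their backs; the gripper's body (76 mm by 85 mm) begins 54 mm behind the grasp point. The pads swing forward as they close: fully open they stand 13 mm farther back than shut.
Start: joints at [1.181, 0.477, 0.022, 1.555, -0.011, 1.109, -0.083], TCP at [0.188, -0.648, 0.253] pointing down, gripper open.
Joint ranges: [-2.96, 2.96], [-0.34, 2.1], [-1.41, 1.46], [0.24, 2.44], [-1.37, 4.51], [0.17, 1.92], [-2.96, 2.96]. Speed limits (rad/s): [2.39, 2.39, 3.14, 3.14, 3.14, 3.14, 3.14].

### API

Orientations are given as a unit quaternion [w, x, y, z].
In Python, from station import bot gives the robot as it stands.
- The arm moves only by the tool drive_tool, never from a script. Its argument "increments" is text: rows parted by semicolons, each of 4 numbers parted by spaces: the shift along the world's x, y, z in m, then the turn about the world's z in rad. In form: tx ty tz spin; .... A call has 1 to 12 rows; each row shifts and turns the commanded pose from where the row before left it; what a row does not reach is not made up. A row lasts 1/12 s, in which the tool goes at most 41.7 mm and 7.16 degrees, less where a joint would pass 70% of its speed; a pose out of reach is approached as far as the arm can. A call is refused whole if a number of a shift passes 0.0417 or a number of a turn 0.125, either way. A call with a gripper value outside its range is refused whole. "grip" is the opening, from 0 (shut) to 1 (fully open), set as the call begins (left out, the last holds). The fingers move at their own pace and stop on an object; "squeeze" is the grip in N (left out, the last holds). Time passes only in rows, so rows that do not move let the fingers close. It gives the time, the measured TCP pose, the force and the opening at its end, in the units of the state.
- bot.get_obs(): the state, without advancing time (a new reading comes with each control period).
- bot.read_camera(name): name is "scene" or "top" or "wrist"; returns the picture (420x560x3 uint8, red, green, blue); there is no depth.
- bot.calibration(name): a dict with "fx", "fy", "cx", "cy" (pixels), "camera_from_world" (4x4, takes a point from world to camera coordinates). Camera axes: x right, y down, z forward; pixel columns grow to the right and rows downward; lengths in m; the calibration is good to about 2 mm. A picture is of the moment at which its call begins: read the wrist's pose just before it. calibration takes no time and is no camera call; for the wrist camera it gives the pose at the moment of the call.
- bot.hand_in(): hands the job in, once; it reports no verdict.
The state is a dict: "t": time; "q": joint angles; "joint_vel": joint speeds; "joint_torque": joint torques, N m; "eef_pos": TCP position; "tool_rot": TCP orientation; "contact_force": force on the tool from outside, world axes, zero at the start; "torque": the same for the moment, N m; "gripper_width": opening from 0.0 (shut) to 1.0 (fully open).
Only numpy, scipy, OpenCV 4.12 (cv2) and the standard library are available. Lean on these libraries where they do the work, as an engineer would, in place of code of your own. Each camera call takes 0.05 s, during which the arm holds its last target.

### The job

The yellow ribbon roll beside the bench magnifier is to be checked for flaws: swing the magnifier round on its post until the lens is centred above the yellow roll, and tilt the lens head down until the lens is level. Leave the three ribbon rolls where they stand, and let go of the magnifier.

Things in the scene. Friction and masses are not known exactly. Their poses are not given: they have to be found in the camera images.
- stand: Bench magnifier's fixed foot: grey round foot, 104 mm across, 30 mm high, with a steel post 20 mm thick. Origin on the post's axis at table level. The arm turns about this vertical axis; the top of the arm's black collar is at z = 166 mm and nothing on the magnifier but the knob and a head tilted up stands higher.
- swivel (a joint): Swivel of the magnifier's arm on the post, rad. At 0 the arm points along -x of the stand's own frame (towards the robot when the stand is not turned); growing values turn it counter-clockwise seen from above (from pointing at the robot towards the robot's right). Range -1.4 to 1.9; friction 0.12 N m holds it where it is left, no spring. It starts at the robot's right, at 1.25 to 1.6.
- tilt (a joint): Tilt of the lens head on the arm's outer end, rad: 0 = lens level, positive = the outer edge (with the orange tab) is raised. Range -0.6 to 0.9; friction 0.25 N m holds it, no spring. The pin is level, crosswise to the arm, 90 mm from the post's axis and 150 mm above the table. It starts at 0.35 to 0.6.
- knob (a point): Centre of the upright round orange knob on top of the arm, 52 mm from the post's axis towards the lens: 18 mm thick, its free part from z = 159 to 202 mm, this point at z = 180 mm. Pinch it from above and carry it round the post's axis to swing the arm; the knob may turn between the fingers.
- lens (a point): Centre of the round clear lens in its white ring (80 mm outside, 12 mm thick), 50 mm outwards from the tilt pin, so 140 mm from the post's axis and 150 mm above the table when level. Its z axis is the lens's own axis, -x points outwards along the head.
- tab (a point): Middle of the top face of the flat orange thumb tab on the outer edge of the ring (44 mm long outwards, of which 41 mm stand clear of the ring, 34 mm wide, 8 mm thick), 109 mm outwards from the tilt pin: when the lens is level, 199 mm from the post's axis and 154 mm above the table. Pressing the tab straight down (about 3 N) lowers the head; where it is left it stays.
- yellow_centre (a point): Centre of the yellow ribbon roll, the one to be checked: 55 mm across, 32 mm high, standing loose on the table, this point half-way up. It stands about 140 mm from the post's axis, in one of three places that the rolls share in any order: to the left, the middle or the right before the stand.
- crimson_centre (a point): Centre of the crimson (deep red) ribbon roll, same size; a bystander.
- pink_centre (a point): Centre of the pinkish red ribbon roll, same size; a bystander.
Not all that is in view belongs to the job. Of the things that look like the part that bears yellow_centre, the smallest one is meant.

How it is judged:
By the outcome, as a careful person would: the job done as asked, in the order asked, and still so for the second after the job is handed in, with the robot touching nothing.
It also fails if it takes over 48 s, if anything falls off the work surface, if the arm or the gripper's body presses on something with over 40 N, if the wrist force passes 120 N, or if a joint passes its speed limit or range.

## Working session

There is one attempt and no reset: what is moved stays moved. The work goes in short steps, Python scripts to look and compute and a tool call to move; the robot and the scene stay as the last step left them, time stands still between calls to the robot, and variables do not carry over. Pictures are saved under pics/ and viewed, and the job is handed in when it is done.

Besides the shell and the picture viewer there is one more tool, called after "Emit:" by a JSON object that holds its "api" and its "payload", one argument or row to a line. drive_tool: Moves the arm, as the interface text tells. Its arguments: {"type":"object","properties":{"increments":{"type":"string"},"grip":{"type":"number"},"squeeze":{"type":"number"}},"required":["increments"]}

```bash
ls; mkdir -p pics; python3 - <<'E'
from station import bot
import cv2
o=bot.get_obs(); print({k:o[k] for k in("t","eef_pos","tool_rot","gripper_width","contact_force")}, bot.finger_overhang)
for n in("scene","top"):
    cv2.imwrite(f"pics/{n}0.png",bot.read_camera(n)[:,:,::-1])
    print(n,bot.calibration(n))
E
```

```text
pics
{'t': 0.0, 'eef_pos': array([ 0.1875484 , -0.64786011,  0.25232992]), 'tool_rot': array([-8.83695121e-04,  9.90087087e-01,  1.40451918e-01, -1.96924643e-04]), 'gripper_width': 0.998169311564352, 'contact_force': array([-0.50560212,  0.17865937,  0.15449319])} 0.022
scene {'fx': 411.3325903874711, 'fy': 411.3325903874711, 'cx': 273.7772916898651, 'cy': 200.94038220782045, 'camera_from_world': array([[-0.75853003, -0.65163713, -0.00111425,  0.46268075],
       [-0.51293272,  0.59812577, -0.61574799,  0.34352582],
       [ 0.40191072, -0.46649181, -0.78794236,  0.81327678],
       [ 0.        ,  0.        ,  0.        ,  1.        ]])}
top {'fx': 471.55741902681336, 'fy': 471.55741902681336, 'cx': 275.4245261301968, 'cy': 210.09330661371803, 'camera_from_world': array([[-0.0057093 , -0.99982446,  0.01784533,  0.01008805],
       [-0.99121601,  0.00330037, -0.13221166,  0.59797934],
       [ 0.13212956, -0.01844342, -0.99106086,  1.18089065],
       [ 0.        ,  0.        ,  0.        ,  1.        ]])}
```

View pics/scene0.png

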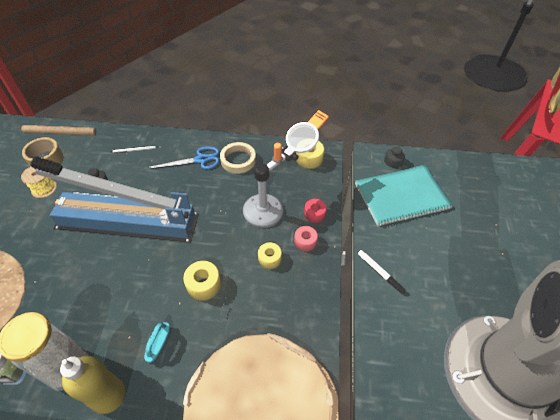

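View pics/top0.png

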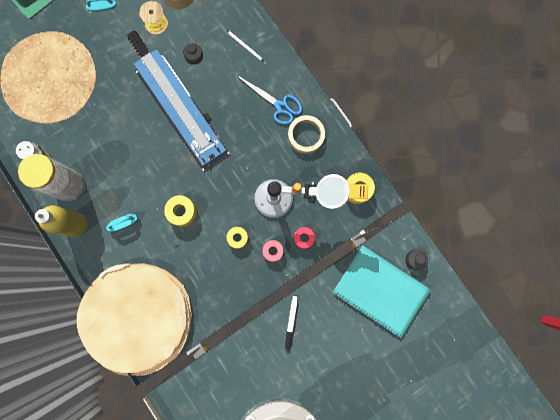

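```bash
python3 - <<'E'
import cv2
a=cv2.imread("pics/top0.png")[160:280,160:400]; cv2.imwrite("pics/top0c.png",cv2.resize(a,None,fx=3.3,fy=3.3,interpolation=cv2.INTER_CUBIC))
a=cv2.imread("pics/scene0.png")[95:285,180:360]; cv2.imwrite("pics/sc0c.png",cv2.resize(a,None,fx=3.1,fy=3.1,interpolation=cv2.INTER_CUBIC))
E
```

```text
(no output)
```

View pics/top0c.png

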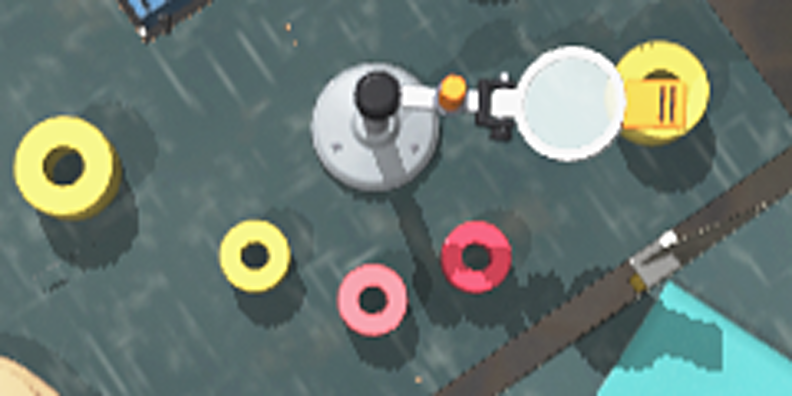

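View pics/sc0c.png

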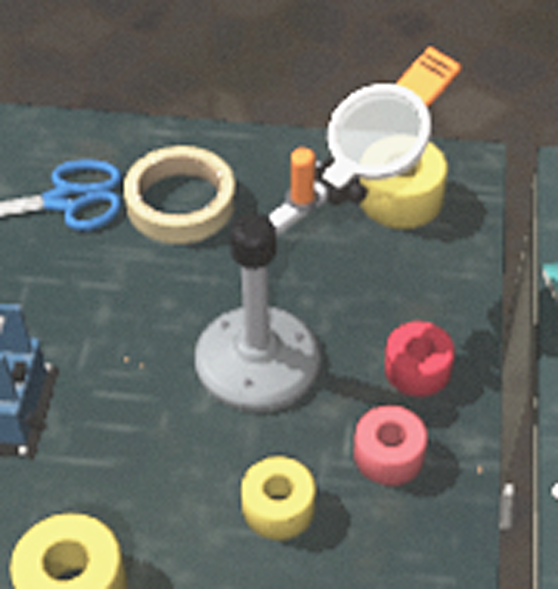

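```bash
cat > h.py <<'E'
import numpy as np
from station import bot
def back(n,u,v,z):
    c=bot.calibration(n);M=c["camera_from_world"];R=M[:3,:3];t=M[:3,3]
    d=R.T@np.array([(u-c["cx"])/c["fx"],(v-c["cy"])/c["fy"],1]);o=-R.T@t
    return (o+d*(z-o[2])/d[2])[:2]
def top(u,v,z): return back("top",160+(u+.5)/3.3-.5,160+(v+.5)/3.3-.5,z)
def sc(u,v,z): return back("scene",180+(u+.5)/3.1-.5,95+(v+.5)/3.1-.5,z)
E
python3 - <<'E'
from h import *
np.set_printoptions(precision=4,suppress=True)
P={}
for nm,z,a,b in [("yellow",.032,(255,256),(278,485)),("pink",.032,(372,300),(391,435)),("crim",.032,(476,257),(420,352)),("foot",.03,(375,124),(258,350)),("collar",.166,(378,92),(254,224)),("knob",.202,(453,83),(302,154)),("knob180",.180,(453,92),(302,177)),("tab",.2,(656,105),(430,75)),("lens",.17,(570,104),(380,130))]:
    p=top(*a,z);q=sc(*b,z);print(nm,p,q)
    P[nm]=(p+q)/2
f=P["collar"]
for k,v in P.items(): d=v-f;print(k,np.hypot(*d),np.arctan2(d[1],d[0]))
E
```

```text
yellow [0.5287 0.107 ] [0.5308 0.1078]
pink [0.4939 0.0157] [0.4942 0.0178]
crim [ 0.5272 -0.066 ] [ 0.5255 -0.0603]
foot [0.6333 0.0126] [0.627 0.022]
collar [0.6343 0.0123] [0.6353 0.0125]
knob [ 0.6338 -0.0385] [ 0.632  -0.0374]
knob180 [ 0.6316 -0.0399] [ 0.6309 -0.0363]
tab [ 0.6186 -0.1779] [ 0.6145 -0.1689]
lens [ 0.6246 -0.123 ] [ 0.6245 -0.122 ]
yellow 0.14162253961023705 2.4062913136312094
pink 0.14079060938990245 3.1107613253897766
crim 0.1321990119766844 -2.5328460103025368
foot 0.006757358778270238 2.330623837741001
collar 0.0 0.0
knob 0.05037631542687278 -1.6086462529089793
knob180 0.05061055686118931 -1.6411998413736872
tab 0.18670036115940947 -1.668856174120359
lens 0.13529372685950614 -1.6467691599220253
```

Emit:
{"api": "drive_tool", "payload": {
  "increments": "0 0 0.024 0;0 0 0.024 0;0.022 0.0305 0 0.061;0.022 0.0305 0 0.061;0.022 0.0305 0 0.061;0.022 0.0305 0 0.061;0.022 0.0305 0 0.061;0.022 0.0305 0 0.061;0.022 0.0305 0 0.061;0.022 0.0305 0 0.061;0.022 0.0305 0 0.061;0.022 0.0305 0 0.061",
  "grip": 1
}}

```text
t: 1.1
eef_pos: [0.4082, -0.3416, 0.3011]
tool_rot: [-0.0, 0.902, 0.433, -0.0]
contact_force: [0.1, -0.2, -0.7]
gripper_width: 0.999
```

Emit:
{"api": "drive_tool", "payload": {
  "increments": "0.022 0.0305 0 0.061;0.022 0.0305 0 0.061;0.022 0.0305 0 0.061;0.022 0.0305 0 0.061;0.022 0.0305 0 0.061;0.022 0.0305 0 0.061;0.022 0.0305 0 0.061;0.022 0.0305 0 0.061;0.022 0.0305 0 0.061;0 0 0 0;0 0 0 0"
}}

```text
t: 2.02
eef_pos: [0.6062, -0.0659, 0.3006]
tool_rot: [-0.001, 0.75, 0.661, 0.0]
contact_force: [-0.8, -0.8, -0.7]
gripper_width: 1.002
```

```bash
python3 - <<'E'
from h import *
import cv2
o=bot.get_obs(); print(o["t"],o["eef_pos"],o["tool_rot"],o["contact_force"],o["q"])
c=bot.calibration("wrist");print(c)
a=bot.read_camera("wrist")[:,:,::-1];cv2.imwrite("pics/w1.png",a)
M=c["camera_from_world"]
for p in [(.631,-.039,.202)]:
    q=M[:3,:3]@np.array(p)+M[:3,3];print(q[:2]/q[2]*c["fx"]+[c["cx"],c["cy"]])
E
```

```text
2.0167 [ 0.60621342 -0.06594444  0.30060504] [-8.92635395e-04  7.49995894e-01  6.61441854e-01  1.90490961e-04] [-0.76077003 -0.84712183 -0.72246309] [ 0.3836011   0.37440039 -0.49457359  1.63562779  0.18706535  1.18000388
 -0.27900703]
{'fx': 347.91589539042855, 'fy': 347.91589539042855, 'cx': 284.80388902532206, 'cy': 206.01516345602155, 'camera_from_world': array([[ 9.92114994e-01, -1.25330680e-01, -2.43293506e-04,
        -6.10401141e-01],
       [-1.19045664e-01, -9.42966416e-01,  3.10873717e-01,
        -4.41997078e-02],
       [-3.91914319e-02, -3.08393513e-01, -9.50451194e-01,
         4.28012017e-01],
       [ 0.00000000e+00,  0.00000000e+00,  0.00000000e+00,
         1.00000000e+00]])}
[316.68264919 175.25317932]
```

View pics/w1.png

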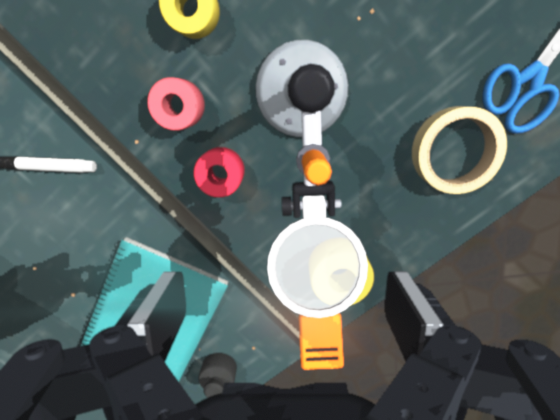

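Emit:
{"api": "drive_tool", "payload": {
  "increments": "0.0125 0.0135 0 0.05;0.0125 0.0135 0 0;0 0 -0.035 0;0 0 -0.035 0;0 0 -0.025 0;0 0 -0.01 0;0 0 0 0;0 0 0 0"
}}

```text
t: 2.73
eef_pos: [0.6308, -0.0431, 0.197]
tool_rot: [0.0, 0.735, 0.678, -0.0]
contact_force: [0.8, -0.5, 0.6]
gripper_width: 0.999
```

Emit:
{"api": "drive_tool", "payload": {
  "increments": "0 0 0 0;0 0 0 0;0 0 0 0;0 0 0 0;0 0 0 0;0 0 0 0;0 0 0 0;0 0 0 0",
  "grip": 0,
  "squeeze": 25
}}

```text
t: 3.4
eef_pos: [0.6308, -0.0419, 0.1968]
tool_rot: [0.0, 0.735, 0.678, 0.0]
contact_force: [-2.0, -1.4, 4.6]
gripper_width: 0.199
```

```bash
python3 - <<'E'
from h import *
import cv2
o=bot.get_obs(); print(o["t"],o["eef_pos"],o["tool_rot"],o["contact_force"],o["gripper_width"])
a=bot.read_camera("wrist")[:,:,::-1];cv2.imwrite("pics/w2.png",a)
p0=np.array(o["eef_pos"][:2]);c=np.array([.6345,.0125]);d=p0-c;print(np.hypot(*d),np.arctan2(d[1],d[0]))
d=.052*d/np.hypot(*d)
prev=d
for k in range(1,20):
    t=-k*2.232/19; r=np.array([[np.cos(t),-np.sin(t)],[np.sin(t),np.cos(t)]])@d
    print("%.4f %.4f 0 -0.1175"%tuple(r-prev));prev=r
E
```

```text
3.4 [ 0.63084382 -0.04188885  0.1968471 ] [2.07644338e-04 7.34812229e-01 6.78270548e-01 9.46505924e-05] [-2.01732782 -1.42788498  4.58513979] 0.19883054931993066
0.05451160222579521 -1.637918223285095
-0.0061 0.0008 0 -0.1175
-0.0059 0.0015 0 -0.1175
-0.0057 0.0022 0 -0.1175
-0.0054 0.0028 0 -0.1175
-0.0051 0.0034 0 -0.1175
-0.0046 0.0040 0 -0.1175
-0.0041 0.0045 0 -0.1175
-0.0036 0.0050 0 -0.1175
-0.0030 0.0053 0 -0.1175
-0.0023 0.0057 0 -0.1175
-0.0016 0.0059 0 -0.1175
-0.0009 0.0060 0 -0.1175
-0.0002 0.0061 0 -0.1175
0.0005 0.0061 0 -0.1175
0.0012 0.0060 0 -0.1175
0.0019 0.0058 0 -0.1175
0.0026 0.0055 0 -0.1175
0.0032 0.0052 0 -0.1175
0.0038 0.0048 0 -0.1175
```

View pics/w2.png

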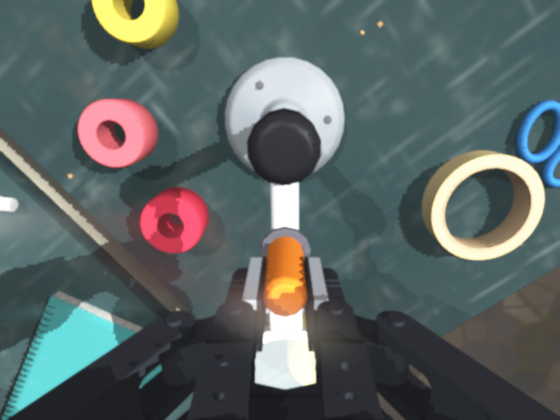

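Emit:
{"api": "drive_tool", "payload": {
  "increments": "-0.006 0.003 0 -0.1175;-0.006 0.0015 0 -0.1175;-0.0057 0.0022 0 -0.1175;-0.0054 0.0028 0 -0.1175;-0.0051 0.0034 0 -0.1175;-0.0046 0.004 0 -0.1175;-0.0041 0.0045 0 -0.1175;-0.0036 0.005 0 -0.1175;-0.003 0.0053 0 -0.1175;0 0 0 0"
}}

```text
t: 4.28
eef_pos: [0.5852, -0.0107, 0.1968]
tool_rot: [0.001, 0.977, 0.212, -0.002]
contact_force: [-8.1, -4.3, 10.4]
gripper_width: 0.198
```

```bash
python3 - <<'E'
from h import *
import cv2
o=bot.get_obs(); print(o["t"],o["eef_pos"],o["tool_rot"],o["contact_force"],o["gripper_width"],o["q"])
a=bot.read_camera("top")[:,:,::-1];cv2.imwrite("pics/t2.png",cv2.resize(a[130:310,130:400],None,fx=2.9,fy=2.9))
d=np.array(o["eef_pos"][:2])-[.6345,.0125];print(np.hypot(*d),np.arctan2(d[1],d[0]))
E
```

```text
4.2833 [ 0.58519592 -0.01067609  0.19678912] [ 6.90060569e-04  9.77274755e-01  2.11966610e-01 -1.93216485e-03] [-8.07996053 -4.29213687 10.40798334] 0.19822587547872325 [ 0.12214408  0.4071185  -0.27055799  1.81396571  0.13336997  0.94181277
 -1.35003496]
0.05447957163699339 -2.7021791494809597
```

View pics/t2.png

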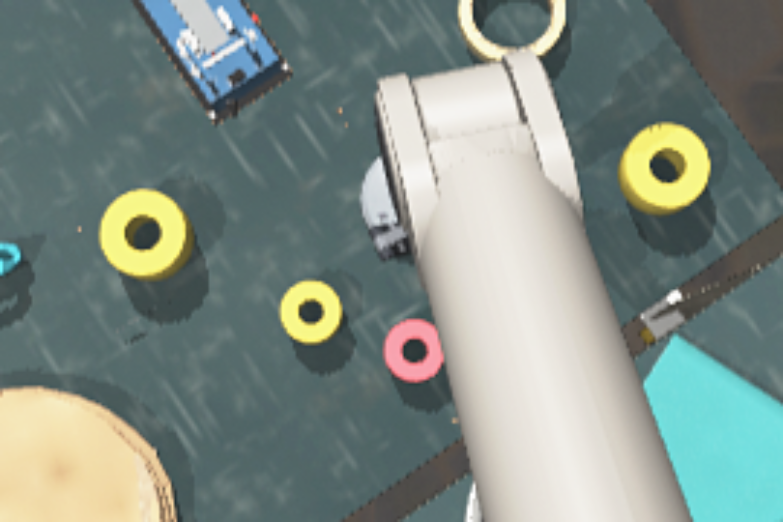

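Emit:
{"api": "drive_tool", "payload": {
  "increments": "-0.0023 0.0057 0 -0.1175;-0.0016 0.0059 0 -0.1175;-0.0009 0.006 0 -0.1175;-0.0002 0.0061 0 -0.1175;0.0005 0.0061 0 -0.1175;0.0012 0.006 0 -0.1175;0.0019 0.0058 0 -0.1175;0.0026 0.0055 0 -0.1175;0.0032 0.0052 0 -0.1175;0.0038 0.0048 0 -0.1175;0 0 0 0;0 0 0 0"
}}

```text
t: 5.33
eef_pos: [0.5936, 0.0498, 0.1967]
tool_rot: [-0.0, 0.932, -0.362, -0.002]
contact_force: [-9.9, 5.4, 10.2]
gripper_width: 0.202
```

```bash
python3 - <<'E'
from h import *
import cv2
o=bot.get_obs(); print(o["t"],o["eef_pos"],o["tool_rot"],o["contact_force"],o["gripper_width"],o["q"])
for n in ("top","scene"):
  a=bot.read_camera(n)[:,:,::-1];cv2.imwrite(f"pics/{n}3.png",a)
d=np.array(o["eef_pos"][:2])-[.6345,.0125];print(np.hypot(*d),np.arctan2(d[1],d[0]))
a=cv2.hconcat([cv2.imread("pics/top3.png")[130:310,170:310],cv2.imread("pics/scene3.png")[120:300,180:330]])
cv2.imwrite("pics/c3.png",cv2.resize(a,None,fx=2.7,fy=2.7,interpolation=cv2.INTER_CUBIC))
E
```

```text
5.3333 [0.59364763 0.04981387 0.19674352] [-4.52637065e-04  9.32295184e-01 -3.61691999e-01 -2.09355772e-03] [-9.91632145  5.40604153 10.22369114] 0.20242035418885745 [-0.15336997  0.40873032 -0.04323483  1.80188207  0.01762882  0.93445301
 -2.51453435]
0.05532848509236438 2.4014325951461135
```

View pics/c3.png

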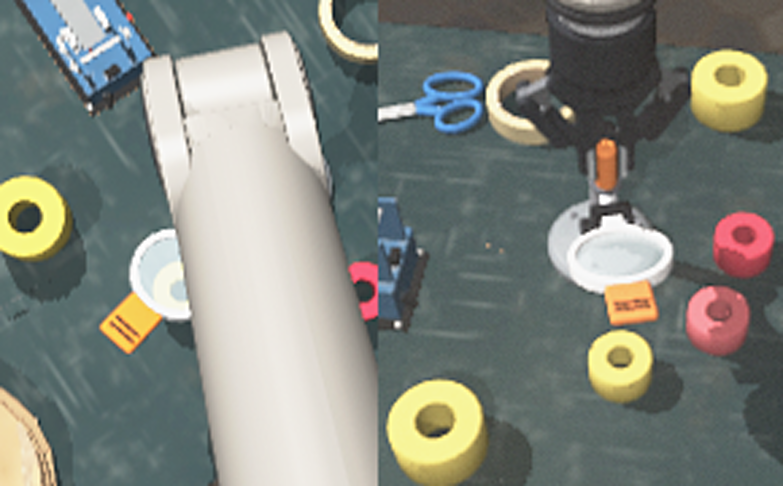

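Emit:
{"api": "drive_tool", "payload": {
  "increments": "0.002 -0.002 0 0;0 0 0 0;0 0 0 0"
}}

```text
t: 5.68
eef_pos: [0.594, 0.0498, 0.1967]
tool_rot: [-0.001, 0.933, -0.361, -0.004]
contact_force: [-14.4, 9.5, 14.1]
gripper_width: 0.197
```

Emit:
{"api": "drive_tool", "payload": {
  "increments": "0 0 0 0;0 0 0 0;0 0 0 0;0 0 0 0;0 0 0 0;0 0 0.02 0;0 0 0.035 0;0 0 0.035 0;0 0 0.03 0;0 0 0 0;0 0 0 0",
  "grip": 1
}}

```text
t: 6.6
eef_pos: [0.5986, 0.0448, 0.3184]
tool_rot: [-0.001, 0.932, -0.363, 0.002]
contact_force: [-1.1, -0.4, -1.2]
gripper_width: 1.006
```

```bash
python3 - <<'E'
from h import *
import cv2
o=bot.get_obs(); print(o["t"],o["eef_pos"],o["tool_rot"],o["contact_force"],o["gripper_width"])
a=bot.read_camera("wrist")[:,:,::-1];cv2.imwrite("pics/w4.png",a)
c=bot.calibration("wrist");M=c["camera_from_world"]
u=np.array([np.cos(2.406),np.sin(2.406)])
for r,z in [(0,.166),(.052,.202),(.14155,.032),(.052,.18),(.09,.15)]:
    p=np.append(np.array([.6345,.0125])+r*u,z);q=M[:3,:3]@p+M[:3,3];print(r,z,q[:2]/q[2]*c["fx"]+[c["cx"],c["cy"]])
E
```

```text
6.6 [0.59855239 0.04477139 0.31837873] [-0.00104652  0.93190847 -0.36268684  0.00194244] [-1.05154463 -0.39076307 -1.19406715] 1.0064036015730808
0 0.166 [284.47020071 135.2809546 ]
0.052 0.202 [284.92307067 214.99844818]
0.14155 0.032 [285.43580114 236.87589958]
0.052 0.18 [284.92892262 205.48840703]
0.09 0.15 [285.2260468  235.69700336]
```

View pics/w4.png

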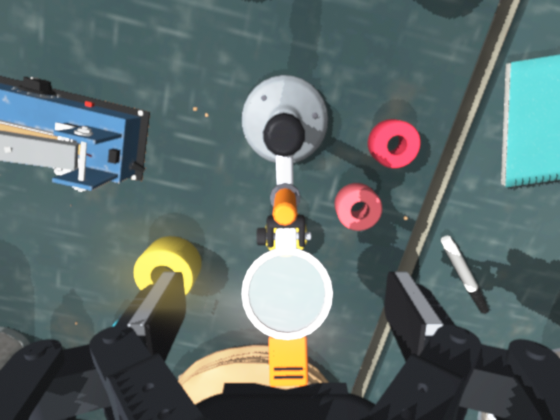

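Emit:
{"api": "drive_tool", "payload": {
  "increments": "-0.026 0.0238 0 0;-0.026 0.0238 0 0;-0.026 0.0238 0 0;-0.0265 0.0238 0 0;0 0 0 0;0 0 0 0;0 0 0 0;0 0 0 0",
  "grip": 0
}}

```text
t: 7.32
eef_pos: [0.4935, 0.1388, 0.3155]
tool_rot: [0.001, 0.932, -0.363, -0.0]
contact_force: [0.8, 0.1, 0.3]
gripper_width: -0.001
```

```bash
cat > v.py <<'E'
from h import *
import cv2,sys
k=sys.argv[1]
o=bot.get_obs(); print(o["t"],o["eef_pos"],o["tool_rot"],o["contact_force"],o["gripper_width"])
for n in ("top","scene"):
  a=bot.read_camera(n)[:,:,::-1];cv2.imwrite(f"pics/{n}{k}.png",a)
a=cv2.hconcat([cv2.imread(f"pics/top{k}.png")[150:300,190:320],cv2.imread(f"pics/scene{k}.png")[140:290,210:340]])
cv2.imwrite(f"pics/c{k}.png",cv2.resize(a,None,fx=3,fy=3,interpolation=cv2.INTER_CUBIC))
E
python3 v.py 5
```

```text
7.3167 [0.49347803 0.13878194 0.31548221] [ 6.12873905e-04  9.31637772e-01 -3.63387636e-01 -3.35888458e-04] [0.83536014 0.1080243  0.32839061] -0.0007435748999477324
```

View pics/c5.png

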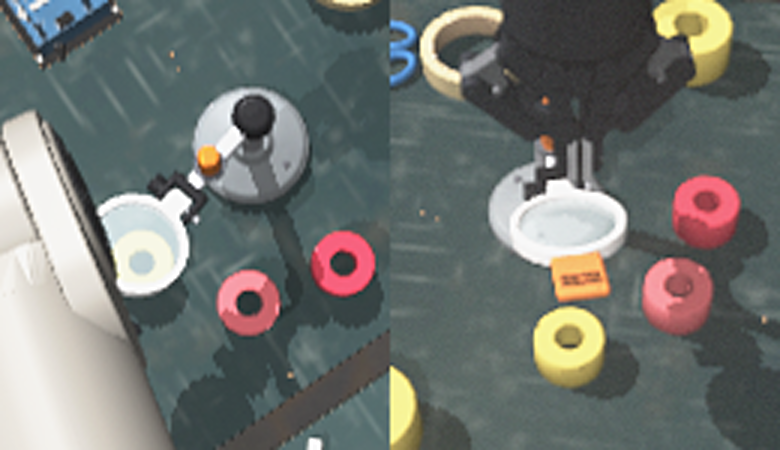

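Emit:
{"api": "drive_tool", "payload": {
  "increments": "0 0.001 -0.03 0;0 0 -0.03 0;0 0 -0.02 0;0 0 -0.01 0;-0.001 0.001 -0.01 0;-0.001 0.001 -0.01 0;-0.001 0.001 -0.0075 0;0 0 0 0;0 0 0 0"
}}

```text
t: 8.17
eef_pos: [0.4901, 0.1443, 0.199]
tool_rot: [-0.0, 0.932, -0.362, 0.0]
contact_force: [-0.3, 0.2, 0.5]
gripper_width: 0.003
```

```bash
python3 v.py 6
```

```text
8.1667 [0.49012891 0.14427689 0.19903839] [-1.20249676e-04  9.32051840e-01 -3.62324887e-01  1.71550442e-04] [-0.31368797  0.20016198  0.48240608] 0.003162130931349003
```

View pics/c6.png

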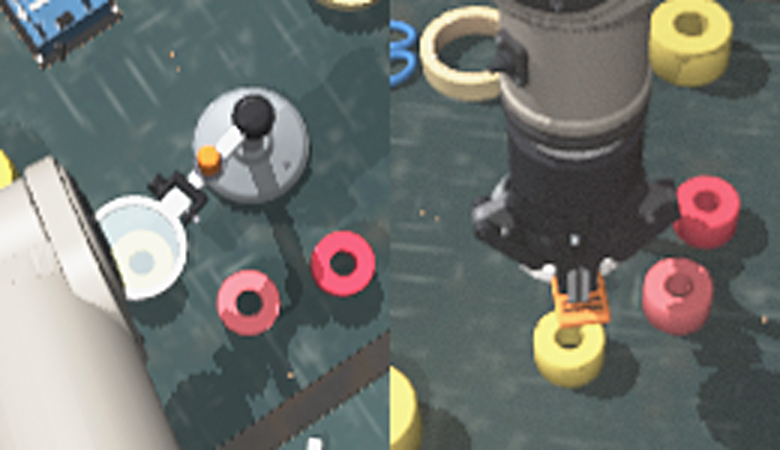

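Emit:
{"api": "drive_tool", "payload": {
  "increments": "-0.001 0.001 -0.007 0;-0.001 0.001 -0.007 0;-0.001 0 -0.005 0;0 0 -0.003 0;0 0 0 0;0 0 0 0;0 0 0 0"
}}

```text
t: 8.85
eef_pos: [0.4866, 0.1461, 0.1766]
tool_rot: [0.0, 0.932, -0.362, -0.0]
contact_force: [1.0, 0.5, 0.3]
gripper_width: 0.001
```

```bash
python3 v.py 7
```

```text
8.85 [0.48660411 0.14606584 0.17660024] [ 2.67075181e-04  9.32031728e-01 -3.62376428e-01 -3.32899071e-04] [1.01182468 0.53667931 0.3466036 ] 0.0010009121942939222
```

View pics/c7.png

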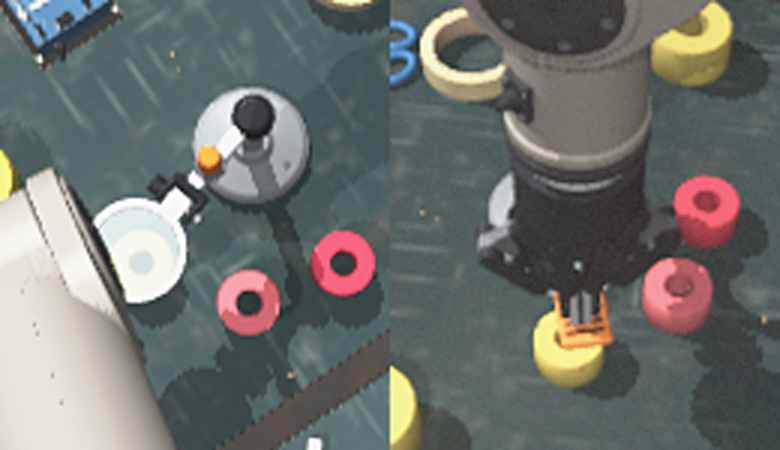

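Emit:
{"api": "drive_tool", "payload": {
  "increments": "0 0 0.02 0;0 0 0.04 0;0 0 0.04 0;0 0 0.04 0;-0.005 -0.04 0 0;0 -0.04 0 0;0 -0.04 0 0;0 -0.04 0 0;0 -0.04 0 0;0 -0.04 0 0;0 -0.04 0 0;0 -0.04 0 0"
}}

```text
t: 9.95
eef_pos: [0.4814, -0.1757, 0.3172]
tool_rot: [-0.0, 0.932, -0.362, 0.0]
contact_force: [0.2, 0.4, 0.5]
gripper_width: -0.0
```

Emit:
{"api": "drive_tool", "payload": {
  "increments": "0 -0.04 0 0;0 -0.04 0 0;0 -0.04 0 0;0 0 0 0"
}}

```text
t: 10.28
eef_pos: [0.4794, -0.3027, 0.317]
tool_rot: [0.002, 0.93, -0.367, 0.001]
contact_force: [-1.0, -0.9, 0.9]
gripper_width: 0.004
```

```bash
python3 v.py 8; python3 -c "
import cv2
a=cv2.imread('pics/top8.png')[160:280,160:340];cv2.imwrite('pics/t8.png',cv2.resize(a,None,fx=4,fy=4,interpolation=cv2.INTER_CUBIC))
a=cv2.imread('pics/scene8.png')[140:290,200:350];cv2.imwrite('pics/s8.png',cv2.resize(a,None,fx=4,fy=4,interpolation=cv2.INTER_CUBIC))"
```

```text
10.2833 [ 0.47935691 -0.30271401  0.3170182 ] [ 2.31731483e-03  9.30054105e-01 -3.67414759e-01  6.22275427e-04] [-0.95829991 -0.85226979  0.88137982] 0.00429715990384582
```

View pics/t8.png

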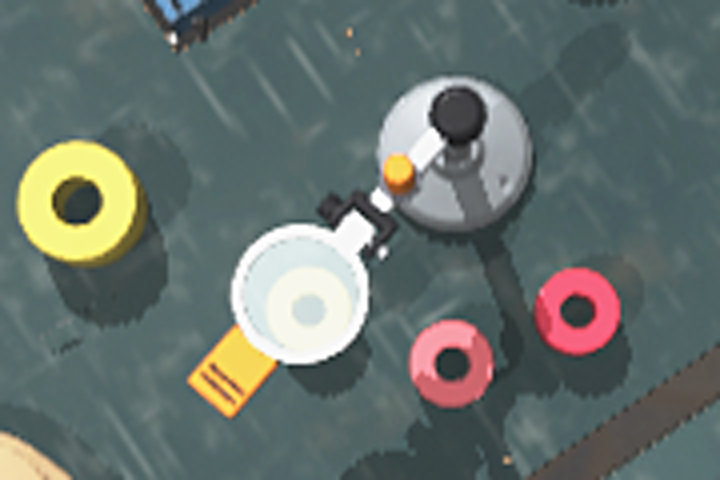

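View pics/s8.png

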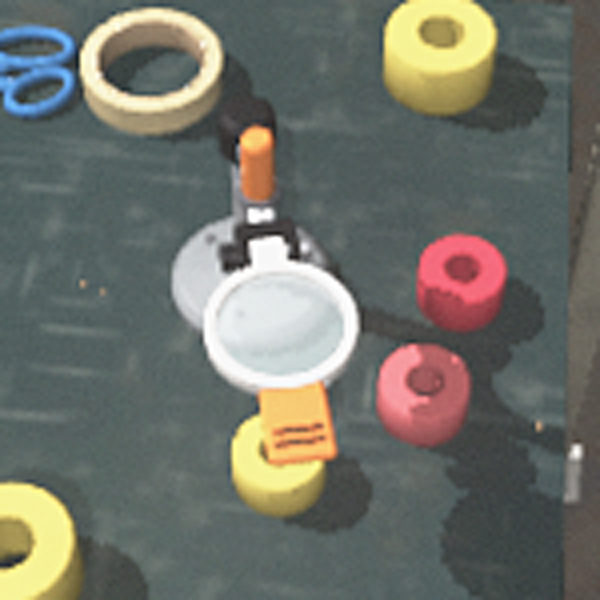

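```bash
python3 - <<'E'
from h import *
np.set_printoptions(precision=4,suppress=True)
import cv2
def K(n):
    c=bot.calibration(n);return np.array([[c["fx"],0,c["cx"]],[0,c["fy"],c["cy"]],[0,0,1]])@c["camera_from_world"][:3]
f=lambda p,o:np.array([o[0]+(p[0]+.5)/4-.5,o[1]+(p[1]+.5)/4-.5])
tp=lambda p:f(p,(160,160)); sp=lambda p:f(p,(200,140))
# white-ring outer ellipse fit in both
for n,o in(("top",(160,160)),("scene",(200,140))): pass
pairs={"ring":((300,294),(282,323)),"tabL":((188,379),(271,463)),"tabR":((230,417),(337,456)),"knob":((400,166),(257,133)),"lensIn":((301,293),(281,325)),"collar":((458,108),(247,111))}
for k,(a,b) in pairs.items():
    X=cv2.triangulatePoints(K("top"),K("scene"),tp(a).astype(float),sp(b).astype(float)).ravel();print(k,X[:3]/X[3])
print("ring@.156",back("top",*tp((300,294)),.156),back("scene",*sp((282,323)),.156))
print("yellow@.032",back("scene",*sp((278,447)),.032),back("top",*tp((309,309)),.032))
# predicted level
P=np.array([.6345,.0125])
for y in (2.396,2.406,2.416):
  u=np.array([np.cos(y),np.sin(y)]);n=np.array([-u[1],u[0]])
  for nm,r,s,z in(("lens",.14,0,.156),("tabendA",.221,.017,.154),("tabendB",.221,-.017,.154),("knob",.052,0,.202)):
    q=np.append(P+r*u+s*n,z);out=[]
    for c,o in(("top",(160,160)),("scene",(200,140))):
      w=K(c)@np.append(q,1);w=w[:2]/w[2];out+=list((w-o+.5)*4-.5)
    print(y,nm,q,np.round(out,1))
E
```

```text
ring [0.5293 0.1049 0.153 ]
tabL [0.4805 0.1697 0.1483]
tabR [0.4585 0.1452 0.1478]
knob [0.5972 0.046  0.2017]
lensIn [0.5302 0.1045 0.15  ]
collar [0.6367 0.0123 0.1634]
ring@.156 [0.5289 0.1045] [0.5282 0.1066]
yellow@.032 [0.5308 0.1087] [0.5296 0.1072]
2.396 lens [0.5316 0.1075 0.156 ] [295.  289.3 275.8 320.5]
2.396 tabendA [0.4606 0.1499 0.154 ] [220.6 412.9 328.1 453.4]
2.396 tabendB [0.4837 0.1749 0.154 ] [177.7 373.  259.1 460.4]
2.396 knob [0.5963 0.0478 0.202 ] [396.4 166.9 257.  135.5]
2.406 lens [0.5307 0.1064 0.156 ] [296.7 290.9 278.5 320.3]
2.406 tabendA [0.4592 0.1482 0.154 ] [223.6 415.3 332.5 452.7]
2.406 tabendB [0.4821 0.1734 0.154 ] [180.3 375.8 263.6 460.2]
2.406 knob [0.5959 0.0474 0.202 ] [397.1 167.5 258.  135.4]
2.416 lens [0.5298 0.1054 0.156 ] [298.5 292.5 281.2 320. ]
2.416 tabendA [0.4579 0.1464 0.154 ] [226.7 417.6 336.9 451.9]
2.416 tabendB [0.4804 0.1719 0.154 ] [182.9 378.5 268.1 460. ]
2.416 knob [0.5956 0.047  0.202 ] [397.8 168.1 258.9 135.3]
```

Emit:
{"api": "drive_tool", "payload": {
  "increments": "0.0065 0.038 0 0;0.0065 0.038 0 0;0.0065 0.038 0 0;0.0065 0.038 0 0;0.0065 0.038 0 0;0.0065 0.038 0 0;0.0065 0.038 0 0;0.0065 0.038 0 0;0.0065 0.038 0 0;0 0 0 0;0 0 0 0;0 0 0 0",
  "grip": 1
}}

```text
t: 11.38
eef_pos: [0.5398, 0.0489, 0.3167]
tool_rot: [0.0, 0.932, -0.361, -0.0]
contact_force: [0.1, 0.2, -0.9]
gripper_width: 0.998
```

```bash
cat > w.py <<'E'
from h import *
import cv2,sys,pickle
k=sys.argv[1]
o=bot.get_obs();print(o["t"],o["eef_pos"],o["joint_vel"].round(3))
c=bot.calibration("wrist");a=bot.read_camera("wrist")[:,:,::-1]
cv2.imwrite(f"pics/w{k}.png",a);pickle.dump(c,open(f"w{k}.pkl","wb"))
E
python3 w.py A
```

```text
11.3833 [0.53976548 0.04889223 0.31674812] [ 0.027 -0.004  0.03   0.003  0.001 -0.001  0.002]
```

Emit:
{"api": "drive_tool", "payload": {
  "increments": "0.02 0.022 0 0;0.02 0.022 0 0;0.02 0.023 0 0;0 0 0 0;0 0 0 0;0 0 0 0"
}}

```text
t: 11.93
eef_pos: [0.6001, 0.1133, 0.3166]
tool_rot: [0.001, 0.932, -0.363, -0.0]
contact_force: [0.3, -0.9, 0.3]
gripper_width: 0.998
```

```bash
python3 w.py B
```

```text
11.9333 [0.60014815 0.11332738 0.31656844] [ 0.007 -0.015  0.009  0.01   0.001  0.    -0.001]
```

View pics/wA.png

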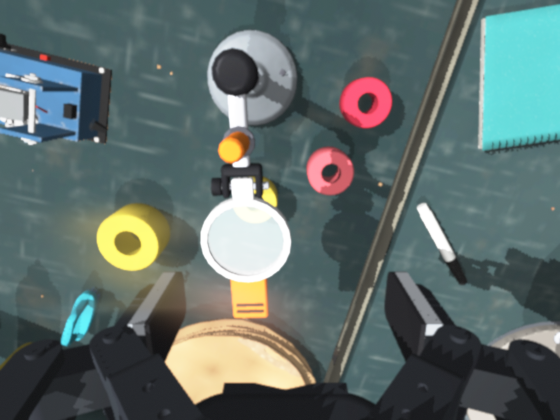

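View pics/wB.png

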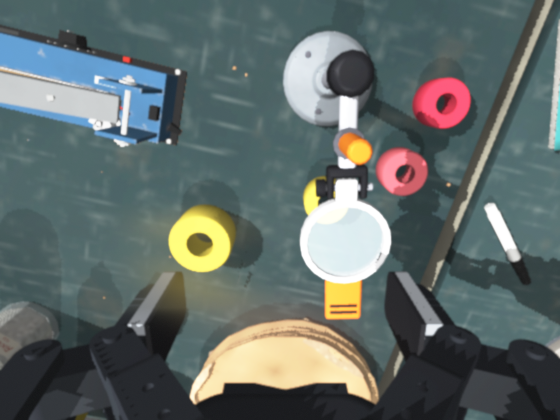

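```bash
python3 - <<'E'
import cv2
A=cv2.imread("pics/wA.png")[190:325,190:310];B=cv2.imread("pics/wB.png")[190:325,285:405]
for n,i in(("A",A),("B",B)):
  cv2.imwrite(f"pics/z{n}.png",cv2.resize(i,None,fx=4.4,fy=4.4,interpolation=cv2.INTER_CUBIC))
cv2.imwrite("pics/zAB.png",cv2.resize(cv2.hconcat([A,B]),None,fx=3.3,fy=3.3,interpolation=cv2.INTER_CUBIC))
A=cv2.imread("pics/wA.png")[40:190,190:310];B=cv2.imread("pics/wB.png")[40:190,285:405]
cv2.imwrite("pics/yAB.png",cv2.resize(cv2.hconcat([A,B]),None,fx=3.3,fy=3.3,interpolation=cv2.INTER_CUBIC))
E
```

```text
(no output)
```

View pics/zAB.png

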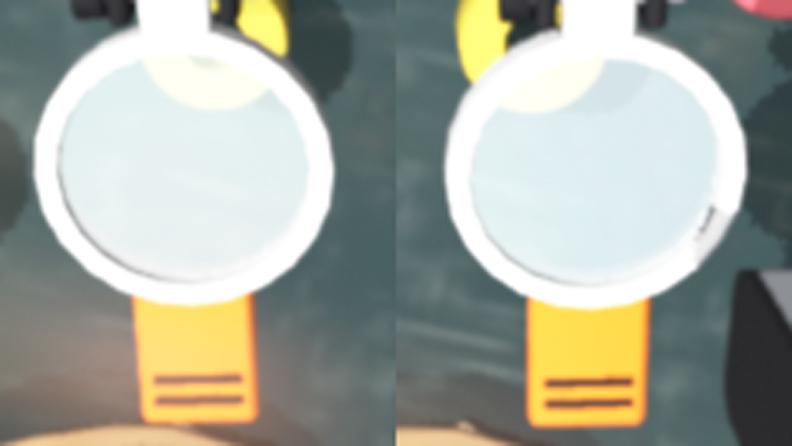

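View pics/yAB.png

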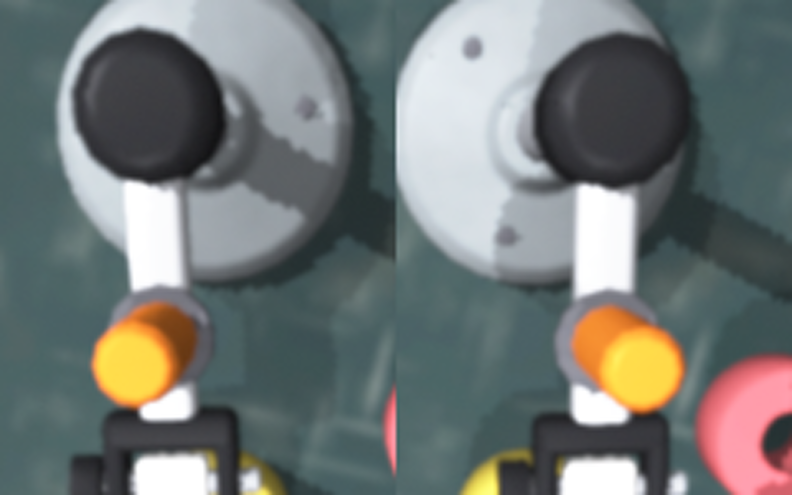

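```bash
cat > tri.py <<'E'
from h import *
import cv2,pickle
np.set_printoptions(precision=4,suppress=True)
def K(n):
    c=pickle.load(open(f"w{n}.pkl","rb"));return np.array([[c["fx"],0,c["cx"]],[0,c["fy"],c["cy"]],[0,0,1]])@c["camera_from_world"][:3]
KA,KB=K("A"),K("B")
g=lambda p,ox,oy:np.array([ox+(p[0]+.5)/3.3-.5,oy+(p[1]+.5)/3.3-.5])
pr={"ring":((184,166),(595.5,168),190),"l1":((198,378.5),(589,382),190),"l2":((198.5,400.5),(589,403.5),190),"far":((200.5,421),(588,425.5),190),"near":((193.5,297),(588.5,299),190),"knob":((133,367),(642,369),40),"collar":((147,104),(614,108),40)}
for k,(a,b,oy) in pr.items():
    X=cv2.triangulatePoints(KA,KB,g(a,190,oy),g((b[0]-396,b[1]),285,oy)).ravel();X=X[:3]/X[3]
    print(k,X,np.hypot(X[0]-.6345,X[1]-.0125))
P=np.array([.6345,.0125])
E
python3 tri.py
```

```text
ring [0.5314 0.105  0.1526] 0.13852049171647104
l1 [0.4809 0.1489 0.1519] 0.20547120915500622
l2 [0.4761 0.1531 0.1533] 0.2117964023917938
far [0.4702 0.1583 0.1523] 0.21967737673582916
near [0.4997 0.1328 0.1486] 0.180642158746243
knob [0.5969 0.0484 0.1994] 0.0519860923477064
collar [0.6364 0.0134 0.1557] 0.0021325460250322327
```

```bash
python3 - <<'E'
from station import bot
print(bot.get_obs()["contact_force"]);print(bot.hand_in())
E
```

```text
[0.117541   0.26992453 1.28979843]
the job is handed in; nothing more can be done
None
```

I swung the magnifier round by its knob until the lens sat above the smallest yellow roll. I then let go, pressed the tab down until the lens was level, moved the gripper clear and handed in at about 12 s.

- **Centring:** in the top and scene pictures the lens centre is about 2.5 mm from the yellow roll's centre. I left that rather than grip the knob again.
- **Level:** at the end of the press the fingertips stood at z ≈ 0.1546 m, against 0.154 m for a level tab. The two wrist pictures, taken afterwards, put the tilt at about 0.005 ± 0.015 rad.
- **Disagreement:** a first rough measurement from the top and scene cameras gave about −0.03 rad. When I compared the tab with the ring in each picture, the scene picture agreed with level. The top picture showed the tab about 1.5 mm short, which I put down to its rounded corners.
- **Rolls:** the pink roll is at the same pixels before and after, within half a pixel. I did not re-measure the crimson roll, but neither the gripper nor the magnifier came near it. The yellow roll measured the same in the scene picture to about 1 mm.
- **Forces:** the force reading stayed below about 23 N throughout the knob grip. It was only noise, about 1 N, at hand-in.

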